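Pull-test the ledge's anchor rail and open the loose bolt

TASK

Check the anchor rail on the ledge: first pull the spring gauge at its right end out to the long mark, hold it there for a second and let it go back home; then tap the three capped bolts until you find the loose one, which sinks under the tap and stays down. Lift that bolt's cap well open, past 45 degrees, by its bar and finish while still holding it up, so that a colleague can get at the bolt. Leave the caps of the tight bolts shut and the things standing around where they are.

Things in the scene. Friction and masses are not known exactly. Their poses are not given: they have to be found in the camera images.
- rail: the anchor rail, a plain aluminium bar screwed to the ledge: 64 (x) x 270 (y) x 30 mm (z). Origin under its centre on the ledge; its x axis points away from the robot to its back, its y axis to its left along the bar, z up. The bolts stand on its centre line at y = +90, 0 and -90 mm; a flat scale track 52 mm wide and 6 mm thick runs out of its right end from y = -135 to -263 mm. Its place on the ledge differs from start to start, and it is turned up to 0.25 rad either way.
- gauge_post (a point): grip point on the pull gauge's upright steel post: 16 mm in diameter, from 12 to 70 mm above the ledge; this point is on its axis 55 mm above the ledge. At rest at rail y = -190 mm. It is free all round except for an 8 mm rod that runs at 22 mm height from the post to the rail's end, 47 mm away.
- gauge_mark (a point): where gauge_post is when the gauge stands at its mark: fixed to the rail, 40 mm along the rail's -y from the post's resting place, 55 mm above the ledge, straight over the mark, which is the one long black line across the scale track (short ticks at 10, 20, 30 and 50 mm)
- gauge (a joint): pull of the gauge in m: 0 at rest, 0.040 at the mark, 0.055 at the end stop. It slides along the rail's -y; its spring pulls with 3 N at rest, 7 N at the mark, and draws it home when it is let go.
- bolt_1 (a joint): how far the left bolt (with its cap) has sunk into the rail, m: about 0 at the start for all three. If it is the loose one, it goes down 6 mm when about 4 N or more press on its cap, and stays down (about 10 N would draw it up again); a tight one does not go down (under 1 mm). Which bolt is loose changes from start to start and cannot be seen.
- cap_1 (a joint): angle of the left bolt's grey flip cap, rad: 0 shut, 1.2 fully open (stop). The hinge is behind the cap, parallel to the rail's y; the cap's front rises. The cap weighs 30 g and falls shut by itself from any angle.
- cap_1_top (a point): centre of the left cap's flat top, the place to tap, 56.5 mm above the ledge with the cap shut; the flat is 36 mm in diameter, the cap 48 mm in diameter and 20 mm high. It moves with the cap.
- cap_1_bar (a point): centre of the left cap's lifting bar: a round bar 9 mm thick, 26 mm long along the rail's y, on a 10 mm wide stem, 50 mm in front of the bolt's axis and 46 mm above the ledge with the cap shut; it overhangs the rail's front face by 18 mm, so fingers can go down at both its ends (pinch it along its length) or under it. It moves with the cap, about the hinge line, which with the cap shut lies 78 mm behind this point and 6 mm lower (28 mm behind the bolt's axis).
- bolt_2 (a joint): how far the middle bolt (with its cap) has sunk into the rail, m: about 0 at the start for all three. If it is the loose one, it goes down 6 mm when about 4 N or more press on its cap, and stays down (about 10 N would draw it up again); a tight one does not go down (under 1 mm). Which bolt is loose changes from start to start and cannot be seen.
- cap_2 (a joint): angle of the middle bolt's grey flip cap, rad: 0 shut, 1.2 fully open (stop). The hinge is behind the cap, parallel to the rail's y; the cap's front rises. The cap weighs 30 g and falls shut by itself from any angle.
- cap_2_top (a point): centre of the middle cap's flat top, the place to tap, 56.5 mm above the ledge with the cap shut; the flat is 36 mm in diameter, the cap 48 mm in diameter and 20 mm high. It moves with the cap.
- cap_2_bar (a point): centre of the middle cap's lifting bar: a round bar 9 mm thick, 26 mm long along the rail's y, on a 10 mm wide stem, 50 mm in front of the bolt's axis and 46 mm above the ledge with the cap shut; it overhangs the rail's front face by 18 mm, so fingers can go down at both its ends (pinch it along its length) or under it. It moves with the cap, about the hinge line, which with the cap shut lies 78 mm behind this point and 6 mm lower (28 mm behind the bolt's axis).
- bolt_3 (a joint): how far the right bolt (with its cap) has sunk into the rail, m: about 0 at the start for all three. If it is the loose one, it goes down 6 mm when about 4 N or more press on its cap, and stays down (about 10 N would draw it up again); a tight one does not go down (under 1 mm). Which bolt is loose changes from start to start and cannot be seen.
- cap_3 (a joint): angle of the right bolt's grey flip cap, rad: 0 shut, 1.2 fully open (stop). The hinge is behind the cap, parallel to the rail's y; the cap's front rises. The cap weighs 30 g and falls shut by itself from any angle.
- cap_3_top (a point): centre of the right cap's flat top, the place to tap, 56.5 mm above the ledge with the cap shut; the flat is 36 mm in diameter, the cap 48 mm in diameter and 20 mm high. It moves with the cap.
- cap_3_bar (a point): centre of the right cap's lifting bar: a round bar 9 mm thick, 26 mm long along the rail's y, on a 10 mm wide stem, 50 mm in front of the bolt's axis and 46 mm above the ledge with the cap shut; it overhangs the rail's front face by 18 mm, so fingers can go down at both its ends (pinch it along its length) or under it. It moves with the cap, about the hinge line, which with the cap shut lies 78 mm behind this point and 6 mm lower (28 mm behind the bolt's axis).
- amber_vial: an orange-brown pharmacy vial with a white screw cap, 44 mm across, 66 mm high, behind the rail; a bystander, not part of the job. Origin at the centre of its underside
- carton: a yellow folding carton, 50 x 50 x 76 mm high, behind the rail; a bystander, not part of the job. Origin at the centre of its underside
- white_bottle: a white stock bottle, 48 mm across, 85 mm high, off the rail's left end; a bystander, not part of the job. Origin at the centre of its underside
- note_block: a yellow block of sticky notes, 74 x 74 x 16 mm, in front of the rail; a bystander, not part of the job. Origin at the centre of its underside
- pen: a blue pen, 148 mm long, 12 mm high, lying in front of the rail; a bystander, not part of the job. Origin at the centre of its underside
- tube: a white ointment tube, 136 x 37 x 24 mm, lying beyond the gauge; a bystander, not part of the job. Origin at the centre of its underside

How it is judged:
By the outcome, as a careful person would: the job done as asked, in the order asked, and still so for the second after the job is handed in, while the arm keeps its last pose, push and grip.
It also fails if it takes over 58 s, if anything falls off the work surface, if the arm or the gripper's body presses on something with over 40 N, if the wrist force passes 120 N, or if a joint passes its speed limit or range.

ROBOT

A 7-joint arm with a two-finger parallel gripper is mounted at the origin on a cart in front of the work surface, level with it; the furniture and walls round the work are solid. World frame = base frame: x ahead of the robot, y to its left, z up, the work surface at z = 0. Lengths are in m, angles in degrees, forces in N, time in s.
With the tool pointing down it reaches from about 0.4 to 0.875 m from the base axis. Payload 19.3 kg.
Tool frame: the origin (TCP) lies on the centre line of the jaws, within the pads' length; the fingertips stand 22 mm ahead of it and the grasp point (between the pads) lies 3 mm ahead of it; z points along the fingers, y is the line along which they close (so a half turn about z gives the same grasp; the last joint's range is limited). The gripper opens to 85 mm and grips with 20 to 120 N. Pads are 22 mm wide; open, the fingers measure 114 mm over their backs; the gripper's body (76 mm by 85 mm) begins 54 mm behind the grasp point. The pads swing forward as they close: fully open they stand 13 mm farther back than shut.
Start: joints at [64.79, 29.874, -2.08, 91.645, 1.215, 58.505, -6.463], TCP at [0.226, -0.583, 0.253] pointing down, gripper open.
Joint ranges: [-166.77, 166.77], [-17.47, 122.26], [-85.68, 81.53], [9.62, 139.38], [-72.42, 252.41], [9.2, 110.78], [-144.41, 144.41]. Speed limits (degrees/s): [108.29, 108.29, 136.94, 136.94, 172.46, 172.46, 172.46].

INTERFACE

Orientations are given as [roll, pitch, yaw] about the fixed x, y, z axes, in that order (R = Rz(yaw) Ry(pitch) Rx(roll)).
In Python, from plant import robot gives the robot as it stands.
- The arm moves only by the tool apply_moves, never from a script. Its argument "rows" is a list of rows, each an object of numbers: "wx", "wy", "wz": the turn, a rotation vector about the tool's x, y, z in units of pi rad (1.0 is pi rad); "dx", "dy", "dz": the shift along the tool's x, y, z in units of 600 mm (1.0 is 600 mm); "hand": the opening, from -1 (shut) to 1 (fully open). A call has 1 to 10 rows; each row is the pose to reach, as a shift and turn from the pose commanded when the call began, along the tool's axes at that moment, turning the shorter way round; what a row does not reach only later rows make up. A row lasts 1/12 s, in which the tool goes at most 41.7 mm and 7.16 degrees, less where a joint would pass 70% of its speed; a pose out of reach is approached as far as the arm can. A call with a number of a shift or a turn outside -1 to 1 is refused whole. A call with a gripper value outside its range is refused whole. The fingers move at their own pace and stop on an object; "grip_force" is the grip in N (left out, the last holds). Time passes only in rows, so rows that repeat a pose let the fingers close. It gives the time, the measured TCP pose, the force, the opening and the grip force at its end, in the units of the state.
- robot.get_state(): the state, without advancing time (a new reading comes with each control period).
- robot.camera(name): name is "scene" or "side" or "wrist"; returns a dict with "image" (400x640x3 uint8, red, green, blue), "z_map" (400x640 float32, m along the optical axis (not along the pixel's ray), 0 where there is no reading), "fovy" (degrees; the focal length in pixels is half the picture's height over the tangent of half this angle, whatever the lens; pixels are square), "cx", "cy" (the principal point, pixels), "dist_coeffs" ([k1, k2, p1, p2, k3] as OpenCV has them; the pictures are not rectified), "position" and "attitude" of the camera in the world. Camera axes: x right, y down, z forward; pixel columns grow to the right and rows downward; lengths in m; the calibration is good to about 2 mm. A picture is of the moment at which its call begins.
- robot.finish_job(): hands the job in; it is judged then, once.
Trained networks look in a picture, given as the dict that the camera call returned (one of the last four; its "shot" number tells which), for a name from the list of things; names that differ only in an ending like _2 or _b are one class to them, and where a whole thing is asked for, a point or a joint stands for the part that bears it (a point fixed in the world has none). Each returns a list of dicts, best first, with "score" (0 to 1); they miss things now and then, are a little off and sometimes report something else, mostly with a low value. They report only what shows in the picture. A call takes as long as a camera call.
- robot.regions_of(picture, label): "region" (400x640 bool, what is visible of it) and "bbox" ([left, top, width, height] in pixels, round what is visible of it).
- robot.pinpoint(picture, label): "at" ([column, row] in pixels: a listed point, or the origin of a listed thing).
The state is a dict: "t": time; "joint_positions": joint angles; "dq": joint speeds; "joint_torque": joint torques, N m; "ee_pos": TCP position; "eef_rot": TCP orientation; "wrist_force": force on the tool from outside, world axes, zero at the start; "moment": the same for the moment, N m; "finger_gap": finger opening in m; "grasp_force": force on a finger pad.
Only numpy, scipy, OpenCV 4.12 (cv2) and the standard library are available. Lean on these libraries where they do the work, as an engineer would, in place of code of your own. Each camera call takes 0.05 s, during which the arm holds its last target. There are 200 camera calls.

## Working session

There is one attempt and no reset: what is moved stays moved. The work goes in short steps, Python scripts to look and compute and a tool call to move; the robot and the scene stay as the last step left them, time stands still between calls to the robot, and variables do not carry over. Pictures are saved under pics/ and viewed, at most 10 in all, crops included, and the job is handed in when it is done.

Besides the shell and the picture viewer there is one more tool, called as name([rows], argument=value, ...), one row to a line, values as JSON. apply_moves: Moves the arm, as the interface text tells. Its arguments: {"type":"object","properties":{"rows":{"type":"array","items":{"type":"object","properties":{"wx":{"type":"number","minimum":-1,"maximum":1},"wy":{"type":"number","minimum":-1,"maximum":1},"wz":{"type":"number","minimum":-1,"maximum":1},"dx":{"type":"number","minimum":-1,"maximum":1},"dy":{"type":"number","minimum":-1,"maximum":1},"dz":{"type":"number","minimum":-1,"maximum":1},"hand":{"type":"number"}}}},"grip_force":{"type":"number"}},"required":["rows"]}

```bash
mkdir -p pics; ls; cat > h.py <<'E'
import numpy as np, cv2
from scipy.spatial.transform import Rotation as R
from plant import robot
def att(c):
    a=np.array(c["attitude"],float)
    return a if a.shape==(3,3) else R.from_euler('xyz',a,degrees=True).as_matrix()
def K(c):
    f=200/np.tan(np.radians(c["fovy"])/2); return np.array([[f,0,c["cx"]],[0,f,c["cy"]],[0,0,1]])
def ray(c,uv):
    p=cv2.undistortPoints(np.array([[uv]],float),K(c),np.array(c["dist_coeffs"],float))[0,0]
    return att(c)@np.array([p[0],p[1],1])
def on_z(c,uv,z):
    d=ray(c,uv); o=np.array(c["position"]); return o+d*(z-o[2])/d[2]
def save(c,n): cv2.imwrite(f"pics/{n}.png",c["image"][:,:,::-1])
E
python3 - <<'E'
from h import *
s=robot.get_state(); print(s)
ims=[]
for n in ("scene","side"):
    c=robot.camera(n); save(c,n+"0"); print(n,c["position"],c["attitude"],c["fovy"])
    for l,z in (("gauge_post",.055),("gauge_mark",.055),("cap_1_top",.0565),("cap_1_bar",.046),("rail",0),("note_block",0),("pen",0),("tube",0),("white_bottle",0),("carton",0),("amber_vial",0)):
        for r in robot.pinpoint(c,l)[:4]: print(l,round(r["score"],2),np.round(r["at"]),np.round(on_z(c,r["at"],z),3))
E
```

```text
pics
{'t': 0.0, 'joint_positions': array([64.79151253, 29.91028834, -2.08011458, 91.67369025,  1.21413928,
       58.50411338, -6.46340904]), 'dq': array([ 0.00748005,  0.03945138,  0.0305126 , -0.01709386, -0.05449377,
        0.09850815,  0.07684006]), 'joint_torque': array([ 7.90771392e-04, -9.27108407e+01,  1.97929189e+00, -3.69936311e+01,
        1.76413829e-02,  7.95203377e-03, -9.38050653e-05]), 'ee_pos': array([ 0.22572028, -0.58248066,  0.25271422]), 'eef_rot': array([-1.79934129e+02,  4.89869062e-03,  2.11839115e+01]), 'wrist_force': array([ 0.14272957, -0.85482617, -0.48822996]), 'moment': array([-0.01694998, -0.01638527,  0.03299739]), 'grasp_force': 0.0, 'finger_gap': 0.08549263352438627}
scene [-0.21008946  0.54675816  0.7172903 ] [-124.13134759   -0.5052113  -125.06949892] 45.76759840674539
gauge_post 0.56 [355. 187.] [ 0.562 -0.093  0.055]
gauge_mark 0.82 [363. 182.] [ 0.571 -0.127  0.055]
cap_1_top 0.62 [256. 223.] [0.572 0.184 0.056]
cap_1_bar 0.82 [267. 239.] [0.519 0.186 0.046]
rail 0.63 [288. 232.] [0.562 0.106 0.   ]
rail 0.54 [288. 200.] [0.676 0.037 0.   ]
rai
[... 509 characters left out ...]
 0.055]
gauge_post 0.37 [359. 225.] [0.449 0.067 0.055]
gauge_post 0.19 [331. 169.] [ 0.566 -0.136  0.055]
cap_1_top 0.91 [306. 252.] [0.557 0.186 0.056]
cap_1_top 0.34 [340. 209.] [0.509 0.024 0.056]
cap_1_bar 0.91 [324. 257.] [0.515 0.181 0.046]
rail 0.8 [310. 244.] [0.567 0.109 0.   ]
note_block 0.83 [358. 267.] [0.434 0.156 0.   ]
pen 0.44 [360. 223.] [0.455 0.004 0.   ]
pen 0.44 [311. 225.] [0.581 0.045 0.   ]
tube 0.53 [342. 165.] [ 0.552 -0.231  0.   ]
tube 0.48 [337. 210.] [ 0.525 -0.03   0.   ]
white_bottle 0.92 [282. 302.] [0.584 0.295 0.   ]
white_bottle 0.67 [360. 269.] [0.429 0.161 0.   ]
carton 0.58 [280. 221.] [0.664 0.048 0.   ]
amber_vial 0.96 [271. 251.] [0.657 0.155 0.   ]
```

```bash
python3 - <<'E'
import cv2
a=cv2.imread("pics/side0.png")[120:340,200:440]
cv2.imwrite("pics/side0c.png",cv2.resize(a,None,fx=2.7,fy=2.7,interpolation=2)[:600])
E
```

```text
(no output)
```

View pics/side0c.png

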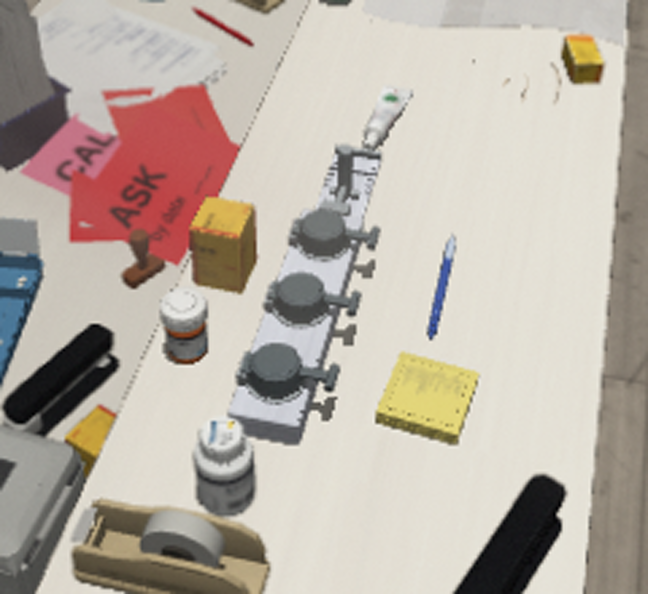

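The side crop shows the rail running away from the camera: the caps at about (306,252), (312,228) and (321,206) in full-picture pixels, and the gauge post at (328,181). The rail lies nearly along world y. I'll move in for a wrist view.

apply_moves([
  {"dx": 0.777,"dy": -0.651,"dz": -0.08,"wz": 0.118,"hand": 1},
  {"dx": 0.777,"dy": -0.651,"dz": -0.08,"wz": 0.118,"hand": 1},
  {"dx": 0.777,"dy": -0.651,"dz": -0.08,"wz": 0.118,"hand": 1},
  {"dx": 0.777,"dy": -0.651,"dz": -0.08,"wz": 0.118,"hand": 1},
  {"dx": 0.777,"dy": -0.651,"dz": -0.08,"wz": 0.118,"hand": 1},
  {"dx": 0.777,"dy": -0.651,"dz": -0.08,"wz": 0.118,"hand": 1},
  {"dx": 0.777,"dy": -0.651,"dz": -0.08,"wz": 0.118,"hand": 1},
  {"dx": 0.777,"dy": -0.651,"dz": -0.08,"wz": 0.118,"hand": 1},
  {"dx": 0.777,"dy": -0.651,"dz": -0.08,"wz": 0.118,"hand": 1},
  {"dx": 0.777,"dy": -0.651,"dz": -0.08,"wz": 0.118,"hand": 1},
])

```text
invalid input at $.rows[0]: expected keys wx, wy, wz, dx, dy, dz, hand
```

apply_moves([
  {"dx": 0.777,"dy": -0.651,"dz": -0.08,"wx": 0,"wy": 0,"wz": 0.118,"hand": 1},
  {"dx": 0.777,"dy": -0.651,"dz": -0.08,"wx": 0,"wy": 0,"wz": 0.118,"hand": 1},
  {"dx": 0.777,"dy": -0.651,"dz": -0.08,"wx": 0,"wy": 0,"wz": 0.118,"hand": 1},
  {"dx": 0.777,"dy": -0.651,"dz": -0.08,"wx": 0,"wy": 0,"wz": 0.118,"hand": 1},
  {"dx": 0.777,"dy": -0.651,"dz": -0.08,"wx": 0,"wy": 0,"wz": 0.118,"hand": 1},
  {"dx": 0.777,"dy": -0.651,"dz": -0.08,"wx": 0,"wy": 0,"wz": 0.118,"hand": 1},
  {"dx": 0.777,"dy": -0.651,"dz": -0.08,"wx": 0,"wy": 0,"wz": 0.118,"hand": 1},
  {"dx": 0.777,"dy": -0.651,"dz": -0.08,"wx": 0,"wy": 0,"wz": 0.118,"hand": 1},
  {"dx": 0.777,"dy": -0.651,"dz": -0.08,"wx": 0,"wy": 0,"wz": 0.118,"hand": 1},
  {"dx": 0.777,"dy": -0.651,"dz": -0.08,"wx": 0,"wy": 0,"wz": 0.118,"hand": 1},
])

```text
t: 2.03
ee_pos: [0.4263, -0.2182, 0.2864]
eef_rot: [180.0, -0.0, -0.1]
wrist_force: [0.9, -0.9, -0.4]
finger_gap: 0.0854
grasp_force: 0.0
```

apply_moves([
  {"dx": 0.13,"dy": -0.3,"dz": -0.04,"wx": 0,"wy": 0,"wz": 0,"hand": 1},
  {"dx": 0.13,"dy": -0.3,"dz": -0.04,"wx": 0,"wy": 0,"wz": 0,"hand": 1},
  {"dx": 0.13,"dy": -0.3,"dz": -0.04,"wx": 0,"wy": 0,"wz": 0,"hand": 1},
  {"dx": 0.13,"dy": -0.3,"dz": -0.04,"wx": 0,"wy": 0,"wz": 0,"hand": 1},
  {"dx": 0.13,"dy": -0.3,"dz": -0.04,"wx": 0,"wy": 0,"wz": 0,"hand": 1},
  {"dx": 0.13,"dy": -0.3,"dz": -0.04,"wx": 0,"wy": 0,"wz": 0,"hand": 1},
  {"dx": 0.13,"dy": -0.3,"dz": -0.04,"wx": 0,"wy": 0,"wz": 0,"hand": 1},
])

```text
t: 2.62
ee_pos: [0.5043, -0.0386, 0.31]
eef_rot: [-180.0, -0.0, 0.1]
wrist_force: [-0.5, -1.3, -0.4]
finger_gap: 0.0852
grasp_force: 0.0
```

```bash
python3 - <<'E'
from h import *
c=robot.camera("wrist"); save(c,"w0"); print(c["position"],c["attitude"],c["fovy"])
for l,z in (("gauge_post",.055),("gauge_mark",.055),("cap_1_top",.0565),("cap_1_bar",.046)):
    for r in robot.pinpoint(c,l)[:4]: print(l,round(r["score"],2),np.round(r["at"]),np.round(on_z(c,r["at"],z),4))
s=robot.get_state(); print(s["t"],s["ee_pos"],s["eef_rot"])
E
```

```text
[ 0.57725515 -0.03822049  0.42912989] [ 1.63104790e+02 -2.35173362e-02 -8.98491510e+01] 64.47270702973948
gauge_post 0.6 [363. 121.] [ 0.5645 -0.0907  0.055 ]
gauge_mark 0.89 [400. 120.] [ 0.566 -0.133  0.055]
cap_1_top 0.86 [124. 125.] [0.5606 0.1873 0.0565]
cap_1_top 0.74 [ 74. 113.] [0.5754 0.2466 0.0565]
cap_1_bar 0.93 [134. 165.] [0.5115 0.1893 0.046 ]
cap_1_bar 0.38 [213. 120.] [0.5654 0.0842 0.046 ]
2.8667 [ 0.50357149 -0.04130935  0.30995023] [ 1.79984727e+02  1.04812799e-02 -1.57511134e-01]
```

View pics/w0.png

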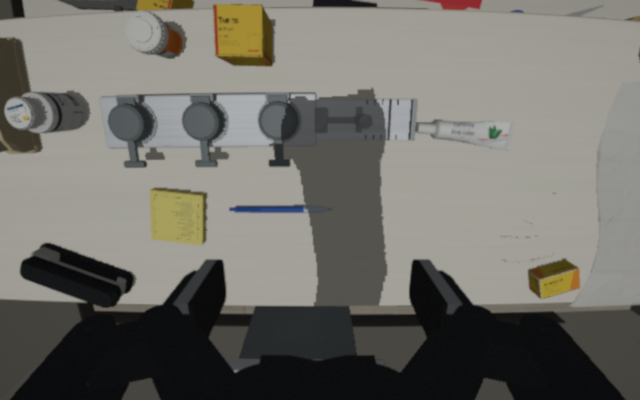

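The wrist picture shows the caps at about (128,121), (203,120) and (278,119), their bars at about (134,164), (206,163) and (279,162), the post at about (360,120) and the long mark line at about x=390. This agrees with the networks: rail centre at about (0.562, 0.0985) with yaw of about 0.9°. Next I'll go to the post.

apply_moves([
  {"dx": 0.102,"dy": 0.084,"dz": 0.3,"wx": 0,"wy": 0,"wz": -0.006,"hand": 1},
  {"dx": 0.102,"dy": 0.084,"dz": 0.3,"wx": 0,"wy": 0,"wz": -0.006,"hand": 1},
  {"dx": 0.102,"dy": 0.084,"dz": 0.3,"wx": 0,"wy": 0,"wz": -0.006,"hand": 1},
  {"dx": 0.102,"dy": 0.084,"dz": 0.3,"wx": 0,"wy": 0,"wz": -0.006,"hand": 1},
  {"dx": 0.102,"dy": 0.084,"dz": 0.3,"wx": 0,"wy": 0,"wz": -0.006,"hand": 1},
  {"dx": 0.102,"dy": 0.084,"dz": 0.3,"wx": 0,"wy": 0,"wz": -0.006,"hand": 1},
  {"dx": 0.102,"dy": 0.084,"dz": 0.3,"wx": 0,"wy": 0,"wz": -0.006,"hand": 1},
])

```text
t: 3.45
ee_pos: [0.5642, -0.0914, 0.129]
eef_rot: [-180.0, 0.2, 0.9]
wrist_force: [0.3, -0.1, 0.7]
finger_gap: 0.0855
grasp_force: 0.0
```

```bash
python3 - <<'E'
from h import *
c=robot.camera("wrist"); save(c,"w1")
for l,z in (("gauge_post",.055),("gauge_mark",.055),("cap_1_top",.0565),("cap_1_bar",.046)):
    for r in robot.pinpoint(c,l)[:3]: print(l,round(r["score"],2),np.round(r["at"]),np.round(on_z(c,r["at"],z),4))
s=robot.get_state(); print(s["t"],s["ee_pos"],s["eef_rot"])
E
```

```text
gauge_post 0.57 [319. 226.] [ 0.5635 -0.0921  0.055 ]
gauge_mark 0.83 [378. 226.] [ 0.5643 -0.1306  0.055 ]
cap_1_top 0.59 [485. 222.] [ 0.5692 -0.2004  0.0565]
3.7 [ 0.56553753 -0.09048729  0.13181645] [ 1.79982538e+02 -1.47937813e-01  1.03768181e+00]
```

View pics/w1.png

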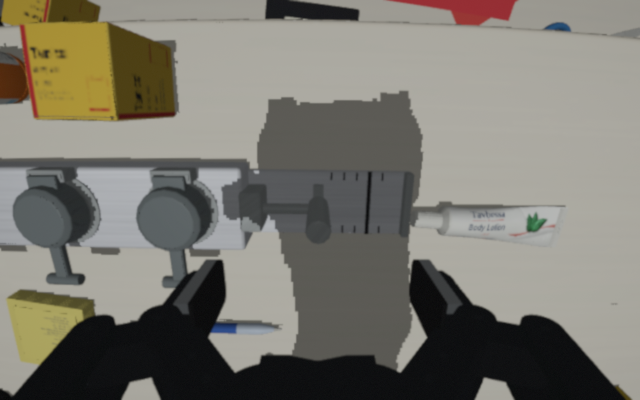

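The post is centred between the fingers at about (318,225), and the mark line is at x=369. Next I'll descend and grip.

apply_moves([
  {"dx": -0.001,"dy": 0.002,"dz": 0.06,"wx": 0,"wy": 0,"wz": 0,"hand": 1},
  {"dx": -0.001,"dy": 0.002,"dz": 0.122,"wx": 0,"wy": 0,"wz": 0,"hand": 1},
  {"dx": -0.001,"dy": 0.002,"dz": 0.122,"wx": 0,"wy": 0,"wz": 0,"hand": 1},
  {"dx": -0.001,"dy": 0.002,"dz": 0.122,"wx": 0,"wy": 0,"wz": 0,"hand": -1},
  {"dx": -0.001,"dy": 0.002,"dz": 0.122,"wx": 0,"wy": 0,"wz": 0,"hand": -1},
  {"dx": -0.001,"dy": 0.002,"dz": 0.122,"wx": 0,"wy": 0,"wz": 0,"hand": -1},
  {"dx": -0.001,"dy": 0.002,"dz": 0.122,"wx": 0,"wy": 0,"wz": 0,"hand": -1},
  {"dx": -0.001,"dy": 0.002,"dz": 0.122,"wx": 0,"wy": 0,"wz": 0,"hand": -1},
  {"dx": -0.001,"dy": 0.002,"dz": 0.122,"wx": 0,"wy": 0,"wz": 0,"hand": -1},
], grip_force=40)

```text
t: 4.45
ee_pos: [0.565, -0.0918, 0.0578]
eef_rot: [180.0, -0.1, 1.0]
wrist_force: [-2.2, 3.2, 16.2]
finger_gap: 0.0146
grasp_force: 38.7
```

```bash
python3 - <<'E'
from h import *
s=robot.get_state(); print(s["t"],s["ee_pos"],s["eef_rot"],s["wrist_force"],s["finger_gap"],s["grasp_force"])
E
```

```text
4.45 [ 0.56500792 -0.09184932  0.05783859] [ 1.79995506e+02 -8.93034078e-02  1.01957325e+00] [-2.18593161  3.15938367 16.2344654 ] 0.014627708097621952 38.71633529663086
```

apply_moves([
  {"dx": 0,"dy": 0.02,"dz": -0.001,"wx": 0,"wy": 0,"wz": 0,"hand": -1},
  {"dx": 0,"dy": 0.04,"dz": -0.001,"wx": 0,"wy": 0,"wz": 0,"hand": -1},
  {"dx": 0,"dy": 0.056,"dz": -0.001,"wx": 0,"wy": 0,"wz": 0,"hand": -1},
  {"dx": 0,"dy": 0.065,"dz": -0.001,"wx": 0,"wy": 0,"wz": 0,"hand": -1},
  {"dx": 0,"dy": 0.0665,"dz": -0.001,"wx": 0,"wy": 0,"wz": 0,"hand": -1},
  {"dx": 0,"dy": 0.0665,"dz": -0.001,"wx": 0,"wy": 0,"wz": 0,"hand": -1},
])

```text
t: 4.95
ee_pos: [0.5652, -0.1313, 0.0579]
eef_rot: [-180.0, -0.0, 1.0]
wrist_force: [-2.9, 6.8, 7.7]
finger_gap: 0.0148
grasp_force: 40.2
```

```bash
python3 - <<'E'
from h import *
s=robot.get_state(); print(s["t"],s["ee_pos"],s["eef_rot"],s["wrist_force"],s["finger_gap"])
c=robot.camera("wrist"); save(c,"w2")
for l,z in (("gauge_post",.055),("gauge_mark",.055)):
    for r in robot.pinpoint(c,l)[:2]: print(l,round(r["score"],2),np.round(r["at"]),np.round(on_z(c,r["at"],z),4))
cv2.imwrite("pics/w2c.png",cv2.resize(c["image"][120:380,160:500,::-1],None,fx=2.2,fy=2.2))
E
```

```text
4.95 [ 0.56519424 -0.13134745  0.05791864] [-1.79950033e+02 -5.60409402e-03  1.01724522e+00] [-2.9280798   6.80942569  7.6639639 ] 0.01477941727058692
gauge_post 0.96 [314. 283.] [ 0.5654 -0.1298  0.055 ]
gauge_mark 0.61 [319. 283.] [ 0.5653 -0.1321  0.055 ]
```

View pics/w2c.png

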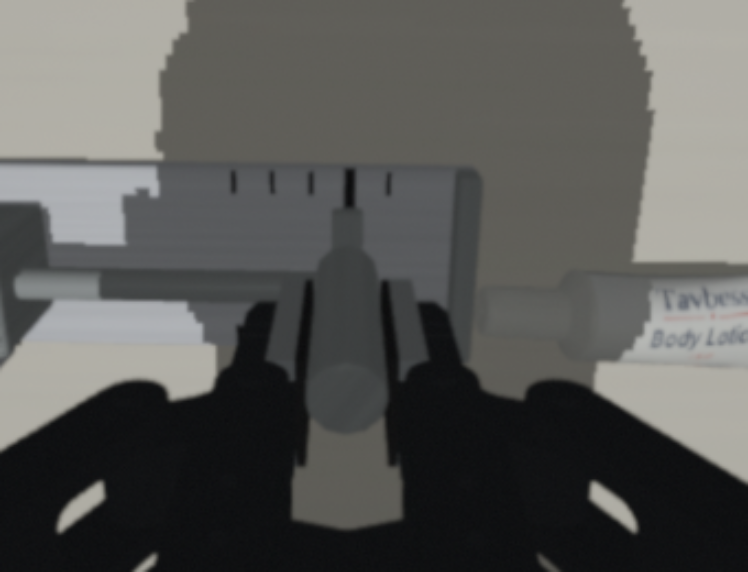

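The post's pointer is under 1 mm short of the long line (crop x 347 against 350, with 39 px to 10 mm). I'll nudge it 0.6 mm and hold.

apply_moves([
  {"dx": 0,"dy": 0.001,"dz": 0,"wx": 0,"wy": 0,"wz": 0,"hand": -1},
  {"dx": 0,"dy": 0.001,"dz": 0,"wx": 0,"wy": 0,"wz": 0,"hand": -1},
  {"dx": 0,"dy": 0.001,"dz": 0,"wx": 0,"wy": 0,"wz": 0,"hand": -1},
  {"dx": 0,"dy": 0.001,"dz": 0,"wx": 0,"wy": 0,"wz": 0,"hand": -1},
  {"dx": 0,"dy": 0.001,"dz": 0,"wx": 0,"wy": 0,"wz": 0,"hand": -1},
  {"dx": 0,"dy": 0.001,"dz": 0,"wx": 0,"wy": 0,"wz": 0,"hand": -1},
  {"dx": 0,"dy": 0.001,"dz": 0,"wx": 0,"wy": 0,"wz": 0,"hand": -1},
  {"dx": 0,"dy": 0.001,"dz": 0,"wx": 0,"wy": 0,"wz": 0,"hand": -1},
  {"dx": 0,"dy": 0.001,"dz": 0,"wx": 0,"wy": 0,"wz": 0,"hand": -1},
  {"dx": 0,"dy": 0.001,"dz": 0,"wx": 0,"wy": 0,"wz": 0,"hand": -1},
])

```text
t: 5.93
ee_pos: [0.5652, -0.1313, 0.0579]
eef_rot: [-179.9, 0.0, 1.1]
wrist_force: [-3.6, 6.7, 7.4]
finger_gap: 0.015
grasp_force: 40.2
```

apply_moves([
  {"dx": 0,"dy": 0,"dz": 0,"wx": 0,"wy": 0,"wz": 0,"hand": -1},
  {"dx": 0,"dy": 0,"dz": 0,"wx": 0,"wy": 0,"wz": 0,"hand": -1},
  {"dx": 0,"dy": 0,"dz": 0,"wx": 0,"wy": 0,"wz": 0,"hand": -1},
  {"dx": 0,"dy": 0,"dz": 0,"wx": 0,"wy": 0,"wz": 0,"hand": -1},
  {"dx": 0,"dy": 0,"dz": 0,"wx": 0,"wy": 0,"wz": 0,"hand": -1},
  {"dx": 0,"dy": 0,"dz": 0,"wx": 0,"wy": 0,"wz": 0,"hand": -1},
  {"dx": 0,"dy": 0,"dz": 0,"wx": 0,"wy": 0,"wz": 0,"hand": -1},
])

```text
t: 6.52
ee_pos: [0.5652, -0.1313, 0.0579]
eef_rot: [-179.9, 0.0, 1.1]
wrist_force: [-3.8, 7.4, 7.1]
finger_gap: 0.0148
grasp_force: 40.2
```

apply_moves([
  {"dx": 0,"dy": -0.02,"dz": 0,"wx": 0,"wy": 0,"wz": 0,"hand": -1},
  {"dx": 0,"dy": -0.04,"dz": 0,"wx": 0,"wy": 0,"wz": 0,"hand": -1},
  {"dx": 0,"dy": -0.055,"dz": 0,"wx": 0,"wy": 0,"wz": 0,"hand": -1},
  {"dx": 0,"dy": -0.066,"dz": 0,"wx": 0,"wy": 0,"wz": 0,"hand": -1},
  {"dx": 0,"dy": -0.0665,"dz": 0,"wx": 0,"wy": 0,"wz": 0,"hand": 0.2},
  {"dx": 0,"dy": -0.0665,"dz": 0,"wx": 0,"wy": 0,"wz": 0,"hand": 0.2},
  {"dx": 0,"dy": -0.0665,"dz": 0,"wx": 0,"wy": 0,"wz": 0,"hand": 0.2},
  {"dx": 0,"dy": -0.0665,"dz": -0.06,"wx": 0,"wy": 0,"wz": 0,"hand": 0.2},
  {"dx": 0,"dy": -0.0665,"dz": -0.12,"wx": 0,"wy": 0,"wz": 0,"hand": 0.2},
])

```text
t: 7.27
ee_pos: [0.5631, -0.0928, 0.1286]
eef_rot: [-180.0, 0.2, 1.0]
wrist_force: [1.8, -0.5, 0.9]
finger_gap: 0.0513
grasp_force: 0.0
```

```bash
python3 - <<'E'
from h import *
s=robot.get_state(); print(s["t"],s["ee_pos"],s["eef_rot"],s["wrist_force"],s["finger_gap"])
c=robot.camera("wrist"); save(c,"w3")
for l,z in (("gauge_post",.055),("gauge_mark",.055)):
    for r in robot.pinpoint(c,l)[:2]: print(l,round(r["score"],2),np.round(r["at"]),np.round(on_z(c,r["at"],z),4))
E
```

```text
7.2667 [ 0.56309736 -0.09281389  0.12863346] [-179.9697124     0.24760216    0.99757415] [ 1.79785416 -0.51605609  0.87375074] 0.051301842163214796
gauge_post 0.66 [314. 224.] [ 0.5644 -0.0908  0.055 ]
gauge_mark 0.8 [378. 220.] [ 0.5673 -0.1321  0.055 ]
```

The gauge is home again. Next I'll tap cap 3 with closed fingers.

apply_moves([
  {"dx": 0,"dy": -0.06,"dz": 0,"wx": 0,"wy": 0,"wz": 0,"hand": -1},
  {"dx": 0,"dy": -0.12,"dz": 0,"wx": 0,"wy": 0,"wz": 0,"hand": -1},
  {"dx": 0,"dy": -0.168,"dz": 0,"wx": 0,"wy": 0,"wz": 0,"hand": -1},
  {"dx": 0,"dy": -0.168,"dz": 0.03,"wx": 0,"wy": 0,"wz": 0,"hand": -1},
  {"dx": 0,"dy": -0.168,"dz": 0.06,"wx": 0,"wy": 0,"wz": 0,"hand": -1},
  {"dx": 0,"dy": -0.168,"dz": 0.073,"wx": 0,"wy": 0,"wz": 0,"hand": -1},
  {"dx": 0,"dy": -0.168,"dz": 0.073,"wx": 0,"wy": 0,"wz": 0,"hand": -1},
])

```text
t: 8.0
ee_pos: [0.5614, 0.0078, 0.0834]
eef_rot: [180.0, 0.2, 1.0]
wrist_force: [-0.4, 0.2, -0.2]
finger_gap: -0.0001
grasp_force: 0.0
```

```bash
python3 - <<'E'
from h import *
s=robot.get_state(); print(s["t"],s["ee_pos"],s["eef_rot"],s["wrist_force"],s["finger_gap"])
c=robot.camera("wrist"); save(c,"w4")
for l,z in (("cap_1_top",.0565),("cap_1_bar",.046)):
    for r in robot.pinpoint(c,l)[:3]: print(l,round(r["score"],2),np.round(r["at"]),np.round(on_z(c,r["at"],z),4))
E
```

```text
8.0 [0.56137888 0.00782235 0.08342205] [179.97854276   0.21579285   1.00396194] [-0.42394841  0.23646376 -0.24343988] -0.0001496653388908578
cap_1_bar 0.63 [ 26. 315.] [0.5121 0.1866 0.046 ]
```

View pics/w4.png

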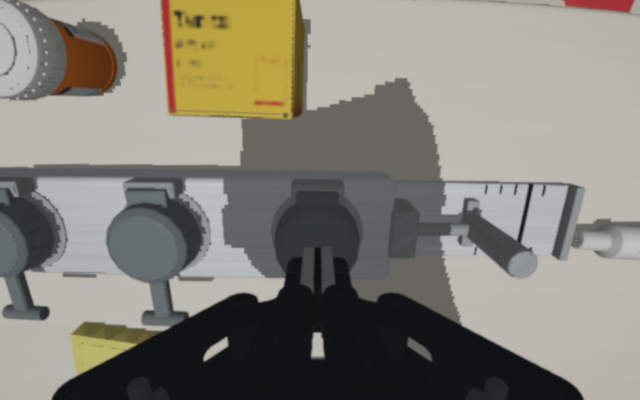

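The closed fingertips are over cap 3, at about (316,250) in the picture. Next I'll press.

apply_moves([
  {"dx": 0,"dy": 0,"dz": 0.005,"wx": 0,"wy": 0,"wz": 0,"hand": -1},
  {"dx": 0,"dy": 0,"dz": 0.008,"wx": 0,"wy": 0,"wz": 0,"hand": -1},
  {"dx": 0,"dy": 0,"dz": 0.01,"wx": 0,"wy": 0,"wz": 0,"hand": -1},
  {"dx": 0,"dy": 0,"dz": 0.011,"wx": 0,"wy": 0,"wz": 0,"hand": -1},
  {"dx": 0,"dy": 0,"dz": 0.011,"wx": 0,"wy": 0,"wz": 0,"hand": -1},
])

```text
t: 8.57
ee_pos: [0.5626, 0.0083, 0.079]
eef_rot: [-180.0, 0.0, 1.0]
wrist_force: [0.5, -0.4, -0.0]
finger_gap: -0.0002
grasp_force: 0.0
```

apply_moves([
  {"dx": 0,"dy": 0,"dz": 0.002,"wx": 0,"wy": 0,"wz": 0,"hand": -1},
  {"dx": 0,"dy": 0,"dz": 0.004,"wx": 0,"wy": 0,"wz": 0,"hand": -1},
  {"dx": 0,"dy": 0,"dz": 0.006,"wx": 0,"wy": 0,"wz": 0,"hand": -1},
  {"dx": 0,"dy": 0,"dz": 0.006,"wx": 0,"wy": 0,"wz": 0,"hand": -1},
])

```text
t: 8.9
ee_pos: [0.5627, 0.0083, 0.0753]
eef_rot: [180.0, -0.0, 1.0]
wrist_force: [-0.0, 1.0, 2.0]
finger_gap: -0.0005
grasp_force: 0.7
```

apply_moves([
  {"dx": 0,"dy": 0,"dz": 0.001,"wx": 0,"wy": 0,"wz": 0,"hand": -1},
  {"dx": 0,"dy": 0,"dz": 0.002,"wx": 0,"wy": 0,"wz": 0,"hand": -1},
  {"dx": 0,"dy": 0,"dz": 0.003,"wx": 0,"wy": 0,"wz": 0,"hand": -1},
  {"dx": 0,"dy": 0,"dz": 0.003,"wx": 0,"wy": 0,"wz": 0,"hand": -1},
])

```text
t: 9.23
ee_pos: [0.5627, 0.0083, 0.0735]
eef_rot: [-180.0, -0.0, 1.0]
wrist_force: [0.2, -0.2, 1.9]
finger_gap: 0.0002
grasp_force: 1.1
```

apply_moves([
  {"dx": 0,"dy": 0,"dz": 0.002,"wx": 0,"wy": 0,"wz": 0,"hand": -1},
  {"dx": 0,"dy": 0,"dz": 0.004,"wx": 0,"wy": 0,"wz": 0,"hand": -1},
  {"dx": 0,"dy": 0,"dz": 0.006,"wx": 0,"wy": 0,"wz": 0,"hand": -1},
  {"dx": 0,"dy": 0,"dz": 0.006,"wx": 0,"wy": 0,"wz": 0,"hand": -1},
])

```text
t: 9.57
ee_pos: [0.5628, 0.0084, 0.0717]
eef_rot: [180.0, -0.0, 1.0]
wrist_force: [-13.8, 0.5, 43.8]
finger_gap: -0.0002
grasp_force: 22.0
```

Force now rises hard at z=0.0717, after about 4 mm or more of soft travel, which suggests this bolt sank. I'll back off and check the cap heights by depth.

apply_moves([
  {"dx": 0,"dy": 0,"dz": -0.02,"wx": 0,"wy": 0,"wz": 0,"hand": -1},
  {"dx": 0,"dy": 0,"dz": -0.08,"wx": 0,"wy": 0,"wz": 0,"hand": -1},
  {"dx": -0.06,"dy": -0.04,"dz": -0.14,"wx": 0,"wy": 0,"wz": 0,"hand": -1},
  {"dx": -0.11,"dy": -0.1,"dz": -0.18,"wx": 0,"wy": 0,"wz": 0,"hand": -1},
  {"dx": -0.11,"dy": -0.1,"dz": -0.18,"wx": 0,"wy": 0,"wz": 0,"hand": -1},
  {"dx": -0.11,"dy": -0.1,"dz": -0.18,"wx": 0,"wy": 0,"wz": 0,"hand": -1},
])

```text
t: 10.07
ee_pos: [0.4939, 0.0705, 0.1804]
eef_rot: [-179.9, -0.1, 1.3]
wrist_force: [1.6, 1.3, 1.8]
finger_gap: 0.0002
grasp_force: 0.0
```

```bash
cat >> h.py <<'E'
def cloud(c):
    v,u=np.mgrid[0:400,0:640]
    p=cv2.undistortPoints(np.stack([u,v],-1).reshape(-1,1,2).astype(float),K(c),np.array(c["dist_coeffs"],float))[:,0]
    z=c["z_map"].reshape(-1,1)
    P=np.c_[p,np.ones(len(p))]*z@att(c).T+np.array(c["position"]); P[z[:,0]==0]=np.nan
    return P.reshape(400,640,3)
E
python3 - <<'E'
from h import *
c=robot.camera("wrist"); save(c,"w5"); P=cloud(c).reshape(-1,3)
s=robot.get_state(); print(s["t"],s["ee_pos"])
for y in (.1885,.0985,.0083):
    x=.562-(y-.0985)*.016
    d=np.hypot(P[:,0]-x,P[:,1]-y); q=P[(d<.012)&(P[:,2]<.075)]; print(y,len(q),np.median(q[:,2]) if len(q) else None)
    d=(abs(P[:,0]-x+.05)<.004)&(abs(P[:,1]-y+.001)<.01); print("bar",np.percentile(P[d][:,2],[50,90]) if d.any() else None)
for dy,y in ((.045,.1435),(-.045,.0535)):
    d=np.hypot(P[:,0]-.562,P[:,1]-y)<.008; print("rail top",np.median(P[d][:,2]))
for r in robot.pinpoint(c,"cap_3_bar")[:3]: print(round(r["score"],2),np.round(r["at"]),np.round(on_z(c,r["at"],.046),4))
E
```

```text
10.1167 [0.49505556 0.06881752 0.17933835]
0.1885 791 0.054953913955952394
bar [0.00046582 0.04917768]
0.0985 830 0.05500191467957917
bar [0.23962793 0.25127806]
0.0083 773 0.04897931556109009
bar [0.04181281 0.04314609]
rail top 0.02844840090566142
rail top 0.028510487196820644
0.67 [391. 174.] [0.5176 0.011  0.046 ]
0.52 [373. 237.] [0.4624 0.0222 0.046 ]
```

View pics/w5.png

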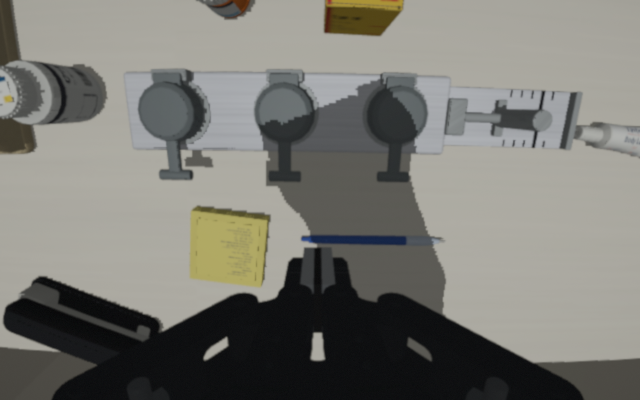

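Cap 3 sits 6 mm lower than the others, so bolt 3 is the loose one. Its bar shows at about (394,176), and I'll locate it from depth.

```bash
python3 - <<'E'
from h import *
c=robot.camera("wrist"); P=cloud(c)[160:190,365:425].reshape(-1,3)
q=P[(P[:,2]>.036)&(P[:,2]<.05)&(P[:,0]<.521)]
print(len(q),q.min(0),q.max(0),np.median(q,0)); b=q[q[:,0]<.517]; print(b[:,1].min(),b[:,1].max())
s=robot.get_state(); print(s["t"],s["ee_pos"],s["eef_rot"])
E
```

```text
361 [ 0.51034929 -0.00456691  0.03613765] [0.52099159 0.02108996 0.04464465] [0.51565394 0.00877329 0.04199461]
-0.004566908993585694 0.021089962607984798
10.2167 [0.49577995 0.06691733 0.17785501] [ 1.79988489e+02 -1.18512480e-02  1.03333572e+00]
```

apply_moves([
  {"dx": 0.0285,"dy": 0.05,"dz": 0.03,"wx": 0,"wy": 0,"wz": 0,"hand": 0.2},
  {"dx": 0.0285,"dy": 0.0985,"dz": 0.08,"wx": 0,"wy": 0,"wz": 0,"hand": 0.2},
  {"dx": 0.0285,"dy": 0.0985,"dz": 0.12,"wx": 0,"wy": 0,"wz": 0,"hand": 0.2},
  {"dx": 0.0285,"dy": 0.0985,"dz": 0.12,"wx": 0,"wy": 0,"wz": 0,"hand": 0.2},
  {"dx": 0.0285,"dy": 0.0985,"dz": 0.12,"wx": 0,"wy": 0,"wz": 0,"hand": 0.2},
  {"dx": 0.0285,"dy": 0.0985,"dz": 0.12,"wx": 0,"wy": 0,"wz": 0,"hand": 0.2},
], grip_force=20)

```text
t: 10.72
ee_pos: [0.5142, 0.0088, 0.1066]
eef_rot: [-180.0, -0.0, 1.0]
wrist_force: [0.2, 0.9, 0.0]
finger_gap: 0.0512
grasp_force: 0.0
```

```bash
python3 - <<'E'
from h import *
c=robot.camera("wrist"); save(c,"w6")
s=robot.get_state(); print(s["t"],s["ee_pos"],s["eef_rot"],s["finger_gap"])
E
```

```text
10.7667 [0.51446285 0.00893942 0.10701097] [-1.79978709e+02 -7.11976113e-02  1.05943891e+00] 0.05083346370942795
```

View pics/w6.png

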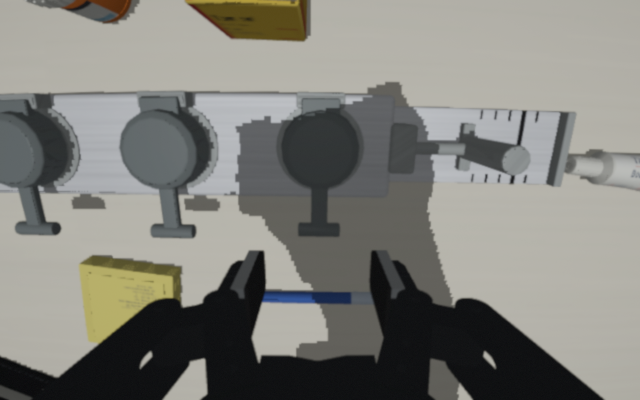

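The bar is at (319,230), centred between the fingers. I'll descend and pinch it.

apply_moves([
  {"dx": 0,"dy": 0,"dz": 0.05,"wx": 0,"wy": 0,"wz": 0,"hand": 0.2},
  {"dx": 0,"dy": 0,"dz": 0.1,"wx": 0,"wy": 0,"wz": 0,"hand": 0.2},
  {"dx": 0,"dy": 0,"dz": 0.102,"wx": 0,"wy": 0,"wz": 0,"hand": 0.2},
  {"dx": 0,"dy": 0,"dz": 0.102,"wx": 0,"wy": 0,"wz": 0,"hand": 0.2},
  {"dx": 0,"dy": 0,"dz": 0.102,"wx": 0,"wy": 0,"wz": 0,"hand": -1},
  {"dx": 0,"dy": 0,"dz": 0.102,"wx": 0,"wy": 0,"wz": 0,"hand": -1},
  {"dx": 0,"dy": 0,"dz": 0.102,"wx": 0,"wy": 0,"wz": 0,"hand": -1},
  {"dx": 0,"dy": 0,"dz": 0.102,"wx": 0,"wy": 0,"wz": 0,"hand": -1},
  {"dx": 0,"dy": 0,"dz": 0.102,"wx": 0,"wy": 0,"wz": 0,"hand": -1},
], grip_force=20)

```text
t: 11.52
ee_pos: [0.5146, 0.0083, 0.0459]
eef_rot: [-180.0, -0.1, 1.0]
wrist_force: [0.6, -1.7, 8.1]
finger_gap: 0.0254
grasp_force: 20.2
```

apply_moves([
  {"dx": 0.0012,"dy": 0,"dz": -0.011,"wx": 0,"wy": 0,"wz": 0,"hand": -1},
  {"dx": 0.0037,"dy": 0,"dz": -0.0223,"wx": 0,"wy": 0,"wz": 0,"hand": -1},
  {"dx": 0.007,"dy": 0,"dz": -0.033,"wx": 0,"wy": 0,"wz": 0,"hand": -1},
  {"dx": 0.0113,"dy": 0,"dz": -0.0438,"wx": 0,"wy": 0,"wz": 0,"hand": -1},
  {"dx": 0.0113,"dy": 0,"dz": -0.0438,"wx": 0,"wy": 0,"wz": 0,"hand": -1},
])

```text
t: 11.93
ee_pos: [0.5209, 0.0083, 0.0724]
eef_rot: [180.0, -0.0, 1.0]
wrist_force: [-1.1, -2.5, -1.2]
finger_gap: 0.0251
grasp_force: 19.8
```

apply_moves([
  {"dx": 0.0054,"dy": 0,"dz": -0.0101,"wx": 0,"wy": 0,"wz": 0,"hand": -1},
  {"dx": 0.0114,"dy": 0,"dz": -0.0199,"wx": 0,"wy": 0,"wz": 0,"hand": -1},
  {"dx": 0.0183,"dy": 0,"dz": -0.0288,"wx": 0,"wy": 0,"wz": 0,"hand": -1},
  {"dx": 0.0257,"dy": 0,"dz": -0.0372,"wx": 0,"wy": 0,"wz": 0,"hand": -1},
  {"dx": 0.0257,"dy": 0,"dz": -0.0372,"wx": 0,"wy": 0,"wz": 0,"hand": -1},
])

```text
t: 12.35
ee_pos: [0.5367, 0.0086, 0.0944]
eef_rot: [180.0, -0.0, 1.0]
wrist_force: [-6.3, -3.9, 3.9]
finger_gap: 0.0251
grasp_force: 20.4
```

apply_moves([
  {"dx": 0.0085,"dy": 0,"dz": -0.0078,"wx": 0,"wy": 0,"wz": 0,"hand": -1},
  {"dx": 0.0172,"dy": 0,"dz": -0.0148,"wx": 0,"wy": 0,"wz": 0,"hand": -1},
  {"dx": 0.0265,"dy": 0,"dz": -0.021,"wx": 0,"wy": 0,"wz": 0,"hand": -1},
  {"dx": 0.0265,"dy": 0,"dz": -0.021,"wx": 0,"wy": 0,"wz": 0,"hand": -1},
  {"dx": 0.0265,"dy": 0,"dz": -0.021,"wx": 0,"wy": 0,"wz": 0,"hand": -1},
])

```text
t: 12.77
ee_pos: [0.552, 0.0088, 0.1062]
eef_rot: [180.0, -0.0, 1.0]
wrist_force: [-3.8, -3.2, 3.0]
finger_gap: 0.0253
grasp_force: 20.5
```

```bash
python3 - <<'E'
from h import *
s=robot.get_state(); print(s["t"],s["ee_pos"],s["wrist_force"],s["finger_gap"])
c=robot.camera("wrist"); save(c,"w7")
d=robot.camera("side"); a=d["image"][150:300,240:400,::-1]
i=np.hstack([cv2.resize(c["image"][:,:,::-1],None,fx=.625,fy=.625*1.5),cv2.resize(a,(400,375))])
cv2.imwrite("pics/w7c.png",i)
E
```

```text
12.7667 [0.55196668 0.00879202 0.10615452] [-3.76727156 -3.23547421  2.99709171] 0.025285873803839964
```

View pics/w7c.png

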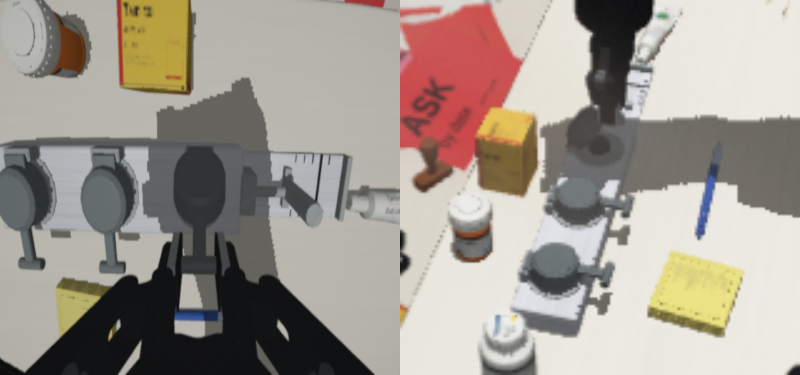

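In both pictures, cap 3 stands tilted open with its bar between the pads. The other two caps are shut, the gauge is home and the bystanders haven't moved. The bar's travel of (37, 60) mm puts the cap at about 54°, so I'm handing in.

```bash
python3 -c "
from plant import robot
print(robot.finish_job())"
```

```text
the job is handed in; nothing more can be done
None
```

I pulled the gauge to within about 1 mm of the long mark, held it there for over a second and brought it home. The right bolt (bolt 3) is the loose one: it sank 6 mm under the tap. Its cap was held open by the bar at about 54° when I handed the job in, at about 13 s; the verdict wasn't shown.

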